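# Line up the groceries by height on the spice tray

### The arm

A 6-joint arm with a two-finger parallel gripper is mounted at the origin on a cart in front of the work surface, level with it; the furniture and walls round the work are solid. World frame = base frame: x ahead of the robot, y to its left, z up, the work surface at z = 0. Lengths are in mm, angles in rad, forces in N, time in s.
With the tool pointing down it reaches from about 375 to 925 mm from the base axis. Payload 5.7 kg.
Tool frame: the origin (TCP) lies at the very end of the fingers, on their centre line; the grasp point (between the pads) lies 19 mm behind it; z points along the fingers, y is the line along which they close (so a half turn about z gives the same grasp; the last joint's range is limited). The gripper opens to 88 mm and grips with 3 to 60 N. Pads are 20 mm wide; open, the fingers measure 115 mm over their backs; the gripper's body (75 mm by 178 mm) begins 61 mm behind the grasp point.
Start: joints at [1.155, 0.359, 1.51, -0, 1.272, -0.115], TCP at [177.763, 573.029, 222.623] pointing down, gripper open.
Joint ranges: [-2.97, 2.97], [-1.01, 2.36], [0.21, 2.38], [-0.96, 4.11], [0.2, 2.71], [-2.98, 2.98]. Speed limits (rad/s): [2.39, 2.39, 3.14, 3.14, 3.14, 3.14].

### API

Orientations are given as a unit quaternion [w, x, y, z].
In Python, from rig import readout, optics, r gives the robot as it stands.
- The arm moves only by the shell command python3 -m crank 'ROWS'. ROWS is JSON, a list of rows, each an object of numbers: "grip": the opening in per cent of the stroke, from 0 (shut) to 100 (fully open); "tx", "ty", "tz": the shift along the world's x, y, z in units of 25 mm (1.0 is 25 mm); "wx", "wy", "wz": the turn, a rotation vector about the world's x, y, z in units of 6 degrees (1.0 is 6 degrees). A call has 1 to 10 rows; each row is the pose to reach, as a shift and turn from the pose commanded when the call began; what a row does not reach only later rows make up. A row lasts 1/12 s, in which the tool goes at most 41.7 mm and 7.16 degrees, less where a joint would pass 70% of its speed; a pose out of reach is approached as far as the arm can. A call with a gripper value outside its range is refused whole. The fingers move at their own pace and stop on an object; the grip force is fixed at half the most. Time passes only in rows, so rows that repeat a pose let the fingers close. It gives the time, the measured TCP pose, the force, the opening and the grip force at its end, in the units of the state.
- readout.sense(): the state, without advancing time (a new reading comes with each control period).
- optics.grab_frame(name): name is "scene" or "top" or "wrist"; returns a dict with "img" (420x560x3 uint8, red, green, blue), "mtx" (3x3 intrinsics, pixels), "world_to_cam" (4x4, takes a point from world to camera coordinates). Camera axes: x right, y up, looking along -z (the intrinsics and any distortion apply to the point x, -y, -z); pixel columns grow to the right and rows downward; lengths in mm; the calibration is good to about 2 mm. A picture is of the moment at which its call begins. There is no depth.
- r.job_done(): hands the job in; it is judged then, once.
Trained networks look in a picture, given as the dict that the camera call returned (one of the last four; its "shot" number tells which), for a name from the list of things; names that differ only in an ending like _2 or _b are one class to them, and where a whole thing is asked for, a point or a joint stands for the part that bears it (a point fixed in the world has none). Each returns a list of dicts, best first, with "p" (0 to 1); they miss things now and then, are a little off and sometimes report something else, mostly with a low value. They report only what shows in the picture. A call takes as long as a camera call.
- optics.spot_in(name, picture): "position" ([x, y, z] in mm, in world coordinates, good to about 4 mm: the middle of the surface that is visible of it).
- optics.cut_out(name, picture): "region" (420x560 bool, what is visible of it).
The state is a dict: "time": time; "joints": joint angles; "joint_velocities": joint speeds; "joint_efforts": joint torques, N m; "tool_pos": TCP position; "orientation": TCP orientation; "ft_force": force on the tool from outside, world axes, zero at the start; "moment": the same for the moment, N m; "gripper_width": opening from 0.0 (shut) to 1.0 (fully open); "gripper_force": force on a finger pad.
Only numpy, scipy, OpenCV 4.12 (cv2) and the standard library are available. Lean on these libraries where they do the work, as an engineer would, in place of code of your own. Each camera call takes 0.05 s, during which the arm holds its last target. There are 200 camera calls.

### The job

Tidy the black bottle, the slim orange carton, the red-capped spice jar and the small teal box into a row on the wooden tray, in order of height: the tallest on the cork disc nearest the mug, then each shorter one on the next disc along, so that the shortest stands nearest the low tin. Stand each one upright, in the middle of its disc (to within a centimetre), and leave the mug and the tin where they are.

Things in the scene. Friction and masses are not known exactly. Their poses are not given: they have to be found in the camera images.
- black_bottle: black plastic bottle, 163 mm tall: body 42 mm (its x) by 61 mm (its y), round black cap 27 mm across from 137 mm up to the top; stands upright on the worktop, about 0.28 kg. Origin: centre of its underside, z up.
- slim_carton: slim upright orange card carton, 36 mm (its x) by 44 mm (its y), 132 mm tall, about 0.09 kg. Origin: centre of its underside, z up.
- spice_jar: round spice jar with a broad red cap, 45 mm across all the way up, 106 mm tall, about 0.11 kg. Origin: centre of its underside, z up.
- small_box: small teal and black card box, 34 mm (its x) by 62 mm (its y), 85 mm tall, about 0.08 kg. Origin: centre of its underside, z up.
- disc_a: one of four alike cork discs, 76 mm across, 3 mm thick, fixed 90 mm apart in a straight row on a low wooden tray (104 x 352 mm, fixed); the letter tells nothing of its place in the row. Origin: centre of its underside, 12 mm above the worktop, so its top is at 15 mm. y axis: along the row. A thin rail runs 46 mm from the row on the +x side (away from the robot), its top 31 mm above the worktop
- disc_b: one of four alike cork discs, 76 mm across, 3 mm thick, fixed 90 mm apart in a straight row on a low wooden tray (104 x 352 mm, fixed); the letter tells nothing of its place in the row. Origin: centre of its underside, 12 mm above the worktop, so its top is at 15 mm. y axis: along the row. A thin rail runs 46 mm from the row on the +x side (away from the robot), its top 31 mm above the worktop
- disc_c: one of four alike cork discs, 76 mm across, 3 mm thick, fixed 90 mm apart in a straight row on a low wooden tray (104 x 352 mm, fixed); the letter tells nothing of its place in the row. Origin: centre of its underside, 12 mm above the worktop, so its top is at 15 mm. y axis: along the row. A thin rail runs 46 mm from the row on the +x side (away from the robot), its top 31 mm above the worktop
- disc_d: one of four alike cork discs, 76 mm across, 3 mm thick, fixed 90 mm apart in a straight row on a low wooden tray (104 x 352 mm, fixed); the letter tells nothing of its place in the row. Origin: centre of its underside, 12 mm above the worktop, so its top is at 15 mm. y axis: along the row. A thin rail runs 46 mm from the row on the +x side (away from the robot), its top 31 mm above the worktop
- mug: white patterned mug, 92 mm across, 95 mm tall, handle on its +y side; stands loose on the worktop just beyond one end of the tray, 0.10 to 0.12 m from the nearest disc's centre; which end varies. Origin: at its underside, midway along its 127 mm length with the handle, so 17 mm from the cup's axis towards the handle.
- low_tin: low round food tin with a pale gold lid and a green label, 76 mm across, 58 mm tall; stands loose on the worktop just beyond the other end of the tray. Origin: centre of its underside, z up.

How it is judged:
By the outcome, as a careful person would: the job done as asked, in the order asked, and still so for the second after the job is handed in, with the robot touching nothing.
It also fails if it takes over 109 s, if anything falls off the work surface, if the arm or the gripper's body presses on something with over 40 N, if the wrist force passes 120 N, or if a joint passes its speed limit or range.

## Working session

There is one attempt and no reset: what is moved stays moved. The work goes in short steps, Python scripts to look and compute and a shell command to move; the robot and the scene stay as the last step left them, time stands still between calls to the robot, and variables do not carry over. Pictures are saved under pics/ and viewed, at most 14 in all, crops included, and the job is handed in when it is done.

```bash
mkdir -p pics; ls; python3 - <<'E'
from rig import readout, optics, r
import cv2,numpy as np
print(readout.sense())
for n in("scene","top"):
    f=optics.grab_frame(n); cv2.imwrite(f"pics/{n}0.png",f["img"][:,:,::-1])
    print(n,f["mtx"].tolist(),np.round(f["world_to_cam"],3).tolist(),f.keys())
    for k in("black_bottle","slim_carton","spice_jar","small_box","disc_a","mug","low_tin"):
        for d in optics.spot_in(k,f)[:5]: print(k,round(d["p"],2),np.round(d["position"]))
E
```

```text
pics
{'time': 0.0, 'joints': array([ 1.15487446e+00,  3.59492537e-01,  1.51137532e+00, -2.63173658e-05,
        1.27246540e+00, -1.15082610e-01]), 'joint_velocities': array([ 0.00115947,  0.00105734,  0.00019978, -0.00027847, -0.0004159 ,
       -0.00055885]), 'joint_efforts': array([ 2.40025925e-03, -5.15374124e+01, -2.70732075e+01,  6.78424467e-02,
        3.50095436e-02, -1.49020307e-04]), 'tool_pos': array([177.53647225, 572.45487027, 221.83872278]), 'orientation': array([-2.16228057e-04,  1.49849145e-01,  9.88708489e-01, -8.43105133e-04]), 'ft_force': array([ 0.24652137, -0.03058454,  0.38187412]), 'moment': array([-0.01730853,  0.05274629, -0.01963513]), 'gripper_force': 0.0, 'gripper_width': 1.0010536942362764}
scene [[444.4965173977279, 0.0, 280.67662217230605], [0.0, 444.4965173977279, 214.62892599601452], [0.0, 0.0, 1.0]] [[0.402, -0.916, 0.007, -67.006], [0.657, 0.293, 0.694, -404.64], [-0.638, -0.275, 0.72, -541.364], [0.0, 0.0, 0.0, 1.0]] dict_keys(['img', 'mtx', 'world_to_cam', 'shot'])
black_bottle 0.91 [340. 222.  98.]
black_bottle 0.47 [463. 305.  15.]
slim_carton 0.
[... 168 characters left out ...]
g 0.77 [703.  67.  68.]
mug 0.36 [635. -52.  74.]
low_tin 0.79 [365. 377.  52.]
top [[487.554962563174, 0.0, 281.92372343377906], [0.0, 487.554962563174, 211.41710454519824], [0.0, 0.0, 1.0]] [[0.012, -0.999, 0.031, 150.798], [0.988, 0.017, 0.152, -498.721], [-0.153, 0.029, 0.988, -975.233], [0.0, 0.0, 0.0, 1.0]] dict_keys(['img', 'mtx', 'world_to_cam', 'shot'])
black_bottle 0.66 [354. 230. 131.]
slim_carton 0.59 [402. 164. 133.]
spice_jar 0.93 [655. -50.  99.]
small_box 0.96 [468.  81.  84.]
small_box 0.19 [644. 119.  13.]
disc_a 0.92 [516. 246.  16.]
disc_a 0.61 [454. 311.  18.]
disc_a 0.61 [579. 184.  16.]
disc_a 0.59 [646. 119.  12.]
mug 0.63 [735.  66.  61.]
low_tin 0.8 [375. 389.  56.]
```

View pics/scene0.png

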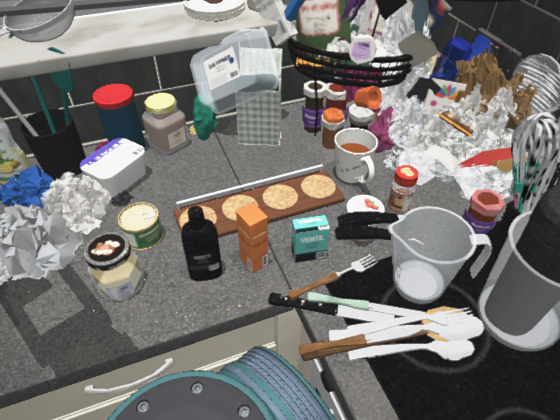

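View pics/top0.png

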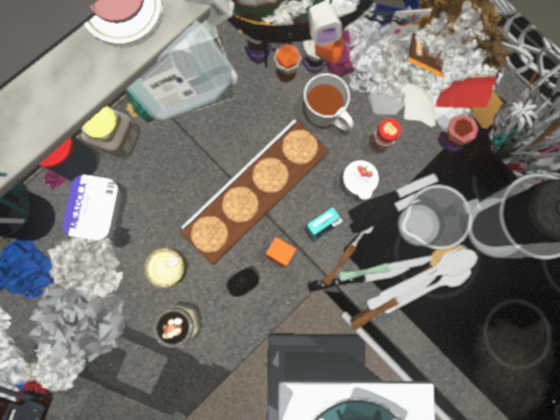

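Scene: bottle (203,245), carton (252,237), box (310,238), jar (403,190), mug (355,155) at the far right end of the row, tin (140,225) at the other end. Top: the same items at (242,282), (281,250), (324,221), (388,130); discs (300,147) to (209,234). Next I fit silhouettes for precise poses.

```bash
cat > h.py <<'E'
from rig import readout, optics, r
import cv2,numpy as np
from scipy.optimize import minimize
def proj(f,P):
    c=np.c_[P,np.ones(len(P))]@np.array(f["world_to_cam"]).T
    q=np.c_[c[:,0],-c[:,1],-c[:,2]]@np.array(f["mtx"]).T
    return q[:,:2]/q[:,2:]
t=np.linspace(0,2*np.pi,32,endpoint=False)
def cyl(r,z0,z1): return np.array([[r*np.cos(a),r*np.sin(a),z] for z in(z0,z1) for a in t])
def box(a,b,z0,z1): return np.array([[s*a/2,u*b/2,z] for s in(-1,1) for u in(-1,1) for z in(z0,z1)])
M={"black_bottle":[box(42,61,0,120),cyl(13.5,137,163)],"slim_carton":[box(36,44,0,132)],"spice_jar":[cyl(22.5,0,106)],
"small_box":[box(34,62,0,85)],"low_tin":[cyl(38,0,58)]}
D=[cyl(38,3,3)+[0,o,0] for o in(-135,-45,45,135)]
def draw(f,parts,x,y,w,z):
    m=np.zeros((840,1120),np.float32)
    c,s=np.cos(w),np.sin(w);R=np.array([[c,-s,0],[s,c,0],[0,0,1]])
    for p in parts:
        h=cv2.convexHull(proj(f,p@R.T+[x,y,z]).astype(np.float32))*2+.5
        cv2.fillConvexPoly(m,np.round(h*16).astype(np.int32),1,cv2.LINE_8,4)
    return cv2.GaussianBlur(m,(0,0),2)
def mask(n,f,near,mn=.25):
    L=[d for d in optics.cut_out(n,f) if d["p"]>mn]
    return L
def fit(views,parts,x0,z=0,yaws=(0,.5,1,1.5,2,2.5)):
    T=[(f,cv2.GaussianBlur(cv2.resize(m.astype(np.float32),(1120,840),interpolation=cv2.INTER_NEAREST),(0,0),2)) for f,m in views]
    def cost(v): 
        return sum(np.sum((draw(f,parts,v[0],v[1],v[2],z)-m)**2)/m.sum() for f,m in T)
    B=None
    for w in yaws:
        s=minimize(cost,[x0[0],x0[1],w],method="Nelder-Mead",options=dict(initial_simplex=[[x0[0],x0[1],w],[x0[0]+15,x0[1],w],[x0[0],x0[1]+15,w],[x0[0],x0[1],w+.3]],maxiter=120,xatol=.02,fatol=1e-4))
        if B is None or s.fun<B.fun:B=s
    return B
E
python3 - <<'E'
from h import *
F={n:optics.grab_frame(n) for n in("scene","top")}
G={"black_bottle":(350,228),"slim_carton":(402,160),"spice_jar":(650,-50),"small_box":(468,81),"low_tin":(372,388)}
for k,g in G.items():
    V=[]
    for n,f in F.items():
        e=draw(f,M[k],*g,0,0)[::2,::2]>.5
        L=[(np.sum(d["region"]&e),d["p"],d["region"]) for d in optics.cut_out(k,f)]
        if L:
            b=max(L,key=lambda q:q[0]); print(k,n,b[0],b[1],b[2].sum(),e.sum())
            if b[0]>.3*e.sum(): V.append((f,b[2]))
    yw=(0,) if k in("spice_jar","low_tin") else (0,.5,1,1.5,2,2.5)
    for vv in [V]+([[v] for v in V] if len(V)>1 else []):
        s=fit(vv,M[k],g,0,yw); print("  ",np.round(s.x[:2],1),round(np.degrees(s.x[2])%180,1),round(s.fun,3))
V=[]
for n,f in F.items():
    m=np.zeros((420,560),bool)
    for d in optics.cut_out("disc_a",f):
        print("disc",n,round(d["p"],2),d["region"].sum())
        if d["p"]>.3:m|=d["region"]
    V.append((f,m))
for vv in (V,V[:1],V[1:]):
    s=fit(vv,D,(548,215),12,(.8,)); print("row",np.round(s.x,3),round(s.fun,3))
for n,f in F.items():
    cv2.imwrite(f"pics/d{n}.png",f["img"][:,:,::-1])
E
```

```text
black_bottle scene 2293 0.69 2374 2770
black_bottle top 568 0.61 651 793
   [350.7 233.5] 34.7 0.147
   [350.1 232.8] 35.1 0.036
   [350.1 233.9] 32.1 0.106
slim_carton scene 1706 0.56 1800 1941
slim_carton top 446 0.7 563 561
   [407.6 162. ] 150.9 0.018
   [408.2 161.9] 147.9 0.009
   [407.3 162.8] 150.7 0.003
spice_jar scene 985 0.72 1075 1190
spice_jar top 676 0.74 768 793
   [657.9 -52.9] 179.1 0.053
   [660.4 -53.3] 178.3 0.037
   [656.8 -51.8] 177.2 0.005
small_box top 554 0.78 700 752
   [468.6  76. ] 34.3 0.002
low_tin scene 1561 0.81 1623 1788
low_tin top 1169 0.93 1269 1359
   [377.3 391.5] 6.4 0.053
   [377.9 390.7] 174.2 0.03
   [376.8 392. ] 8.4 0.015
disc scene 0.95 482
disc scene 0.86 619
disc scene 0.7 223
disc scene 0.65 665
disc top 0.9 1030
disc top 0.76 934
disc top 0.62 962
disc top 0.61 968
disc top 0.41 630
row [546.707 215.516   0.787] 0.523
row [547.84  215.798   0.77 ] 0.383
row [546.363 215.92    0.794] 0.134
```

```bash
python3 -m crank '[{"tx":6.9,"ty":-13.6,"tz":0,"wz":-6.35},{"tx":6.9,"ty":-13.6,"tz":0,"wz":-6.35},{"tx":6.9,"ty":-13.6,"tz":0,"wz":-6.35},{"tx":6.9,"ty":-13.6,"tz":0,"wz":-6.35},{"tx":6.9,"ty":-13.6,"tz":0,"wz":-6.35},{"tx":6.9,"ty":-13.6,"tz":0,"wz":-6.35},{"tx":6.9,"ty":-13.6,"tz":0,"wz":-6.35},{"tx":6.9,"ty":-13.6,"tz":0,"wz":-6.35},{"tx":6.9,"ty":-13.6,"tz":0,"wz":-6.35},{"tx":6.9,"ty":-13.6,"tz":0,"wz":-6.35}]'; python3 -m crank '[{"wz":0},{"wz":0},{"wz":0}]'
python3 - <<'E'
from h import *
f=optics.grab_frame("wrist"); cv2.imwrite("pics/w1.png",f["img"][:,:,::-1])
for k in("black_bottle","slim_carton"):
  for d in optics.spot_in(k,f)[:2]: print(k,d)
L=optics.cut_out("black_bottle",f)
for d in L[:1]:
  s=fit([(f,d["region"])],M["black_bottle"],(350,233),0,(.6,)); print(s.x,s.fun,d["region"].sum())
E
```

```text
$[0]: bad value
$[0]: bad value
```

```bash
python3 -m crank '[{"grip":100,"tx":6.9,"ty":-13.6,"tz":0,"wx":0,"wy":0,"wz":-6.35}]'; python3 -m crank --help | head -20; python3 -c "
from rig import readout;print(readout.sense())"
```

```text
time: 1.78
tool_pos: [195.4, 541.0, 222.8]
orientation: [-0.001, 0.21, 0.978, 0.003]
ft_force: [1.3, 0.4, -0.3]
gripper_width: 0.998
gripper_force: 0.0
{'time': 1.7833, 'joints': array([ 1.10234027,  0.32037091,  1.56889223,  0.00270365,  1.2476202 ,
       -0.04709767]), 'joint_velocities': array([-0.74531997, -0.54707801,  0.84894744, -0.06257619, -0.25424411,
        0.90465636]), 'joint_efforts': array([  9.81618583, -44.56271768, -26.99741542,   0.72727432,
         0.98785982,  -1.99773163]), 'tool_pos': array([195.42124788, 540.95345827, 222.8448475 ]), 'orientation': array([-6.40188784e-04,  2.09540217e-01,  9.77796353e-01,  2.60388961e-03]), 'ft_force': array([ 1.30877955,  0.36519812, -0.27924197]), 'moment': array([ 0.06414175, -0.06462645,  0.02314825]), 'gripper_force': 0.0, 'gripper_width': 0.9978913315273912}invalid input: not JSON, or not a number
```

```bash
python3 -m crank '[{"grip":100,"tx":6.15,"ty":-12.1,"tz":0,"wx":0,"wy":0,"wz":-5.15},{"grip":100,"tx":6.15,"ty":-12.1,"tz":0,"wx":0,"wy":0,"wz":-5.15},{"grip":100,"tx":6.15,"ty":-12.1,"tz":0,"wx":0,"wy":0,"wz":-5.15},{"grip":100,"tx":6.15,"ty":-12.1,"tz":0,"wx":0,"wy":0,"wz":-5.15},{"grip":100,"tx":6.15,"ty":-12.1,"tz":0,"wx":0,"wy":0,"wz":-5.15},{"grip":100,"tx":6.15,"ty":-12.1,"tz":0,"wx":0,"wy":0,"wz":-5.15},{"grip":100,"tx":6.15,"ty":-12.1,"tz":0,"wx":0,"wy":0,"wz":-5.15},{"grip":100,"tx":6.15,"ty":-12.1,"tz":0,"wx":0,"wy":0,"wz":-5.15},{"grip":100,"tx":6.15,"ty":-12.1,"tz":0,"wx":0,"wy":0,"wz":-5.15},{"grip":100,"tx":6.15,"ty":-12.1,"tz":0,"wx":0,"wy":0,"wz":-5.15}]'
cat >> h.py <<'E'
def where():
    s=readout.sense(); w,x,y,z=s["orientation"]
    # tool y axis in world, tilt of tool z
    ya=np.array([2*(x*y-w*z),1-2*(x*x+z*z)]); za=np.array([2*(x*z+w*y),2*(y*z-w*x)])
    print("t",round(s["time"],2),"tcp",np.round(s["tool_pos"],1),"phi",round(np.degrees(np.arctan2(ya[1],ya[0]))%180,1),"tilt",np.round(np.degrees(za),2),"w",round(s["gripper_width"]*88,1),"gf",round(s["gripper_force"],1),"F",np.round(s["ft_force"],1))
def near(k,g,yaws,cam="wrist",z=0):
    f=optics.grab_frame(cam)
    for d in optics.cut_out(k,f)[:2]:
        s=fit([(f,d["region"])],M[k],g,z,yaws); print(k,cam,round(d["p"],2),d["region"].sum(),np.round(s.x[:2],1),round(np.degrees(s.x[2])%180,1),round(s.fun,3))
    return f
E
python3 - <<'E'
from h import *
where()
f=near("black_bottle",(350,233),(.6,)); cv2.imwrite("pics/w1.png",f["img"][:,:,::-1]);where()
E
```

```text
time: 2.62
tool_pos: [351.5, 231.5, 222.8]
orientation: [0.0, 0.466, 0.885, 0.0]
ft_force: [0.6, 0.7, -0.5]
gripper_width: 1.005
gripper_force: 0.0
t 2.62 tcp [351.5 231.5 222.8] phi 34.4 tilt [ 0.03 -0.  ] w 88.5 gf 0.0 F [ 0.6  0.7 -0.5]
black_bottle wrist 0.64 3792 [349.1 233.9] 27.9 0.228
t 2.72 tcp [350.3 233.8 222.7] phi 34.6 tilt [-0.01  0.04] w 88.0 gf 0.0 F [-0.6 -0.3 -1.2]
```

View pics/w1.png

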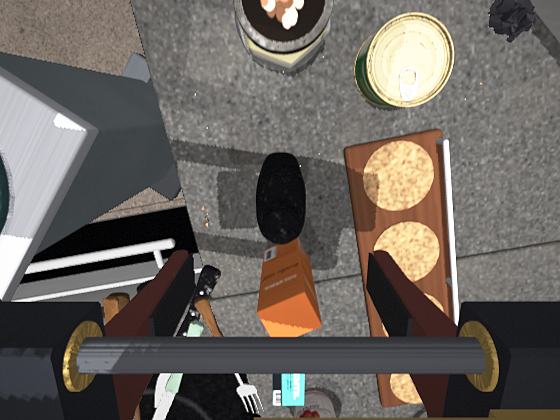

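The bottle (281,198) is centred between the fingers (midline at about column 281). Next: descend and grip.

```bash
python3 -m crank '[{"grip":100,"tx":0,"ty":0,"tz":-1.6,"wx":0,"wy":0,"wz":0},{"grip":100,"tx":0,"ty":0,"tz":-3.2,"wx":0,"wy":0,"wz":0},{"grip":100,"tx":0,"ty":0,"tz":-4.5,"wx":0,"wy":0,"wz":0},{"grip":100,"tx":0,"ty":0,"tz":-5.36,"wx":0,"wy":0,"wz":0},{"grip":100,"tx":0,"ty":0,"tz":-5.36,"wx":0,"wy":0,"wz":0},{"grip":0,"tx":0,"ty":0,"tz":-5.36,"wx":0,"wy":0,"wz":0},{"grip":0,"tx":0,"ty":0,"tz":-5.36,"wx":0,"wy":0,"wz":0},{"grip":0,"tx":0,"ty":0,"tz":-5.36,"wx":0,"wy":0,"wz":0},{"grip":0,"tx":0,"ty":0,"tz":-5.36,"wx":0,"wy":0,"wz":0},{"grip":0,"tx":0,"ty":0,"tz":-5.36,"wx":0,"wy":0,"wz":0}]'; python3 -c "
from h import *
where()"
```

```text
time: 3.55
tool_pos: [351.3, 234.0, 89.8]
orientation: [0.001, 0.464, 0.886, 0.001]
ft_force: [-0.3, 0.5, -0.4]
gripper_width: 0.661
gripper_force: 0.0
t 3.55 tcp [351.3 234.   89.8] phi 34.7 tilt [0.14 0.06] w 58.1 gf 0.0 F [-0.3  0.5 -0.4]
```

Fingers move at ~70 mm/s or so; allow more time, then lift.

```bash
python3 -m crank '[{"grip":0,"tx":0,"ty":0,"tz":0,"wx":0,"wy":0,"wz":0},{"grip":0,"tx":0,"ty":0,"tz":0,"wx":0,"wy":0,"wz":0},{"grip":0,"tx":0,"ty":0,"tz":0,"wx":0,"wy":0,"wz":0},{"grip":0,"tx":0,"ty":0,"tz":0,"wx":0,"wy":0,"wz":0},{"grip":0,"tx":0,"ty":0,"tz":0,"wx":0,"wy":0,"wz":0},{"grip":0,"tx":0,"ty":0,"tz":0,"wx":0,"wy":0,"wz":0}]'; python3 -c "
from h import *
where()"
```

```text
time: 4.05
tool_pos: [350.7, 233.4, 89.0]
orientation: [0.0, 0.464, 0.886, 0.0]
ft_force: [-1.0, -0.8, 6.6]
gripper_width: 0.459
gripper_force: 30.0
t 4.05 tcp [350.7 233.4  89. ] phi 34.7 tilt [0.03 0.01] w 40.4 gf 30.0 F [-1.  -0.8  6.6]
```

```bash
python3 -m crank '[{"grip":0,"tx":0,"ty":0,"tz":0.5,"wx":0,"wy":0,"wz":0},{"grip":0,"tx":0,"ty":0,"tz":1.5,"wx":0,"wy":0,"wz":0},{"grip":0,"tx":0,"ty":0,"tz":2.7,"wx":0,"wy":0,"wz":0},{"grip":0,"tx":0,"ty":0,"tz":3.9,"wx":0,"wy":0,"wz":0},{"grip":0,"tx":0,"ty":0,"tz":5.0,"wx":0,"wy":0,"wz":0},{"grip":0,"tx":0,"ty":0,"tz":5.8,"wx":0,"wy":0,"wz":0},{"grip":0,"tx":0,"ty":0,"tz":6.0,"wx":0,"wy":0,"wz":0},{"grip":0,"tx":0.4,"ty":-0.15,"tz":6,"wx":0,"wy":0,"wz":0.2},{"grip":0,"tx":1.2,"ty":-0.45,"tz":6,"wx":0,"wy":0,"wz":0.5},{"grip":0,"tx":2.2,"ty":-0.85,"tz":6,"wx":0,"wy":0,"wz":1.0}]' && python3 -m crank '[{"grip":0,"tx":1.1,"ty":-0.42,"tz":0,"wx":0,"wy":0,"wz":0.3},{"grip":0,"tx":2.2,"ty":-0.85,"tz":0,"wx":0,"wy":0,"wz":0.77},{"grip":0,"tx":3.3,"ty":-1.27,"tz":0,"wx":0,"wy":0,"wz":0.77},{"grip":0,"tx":4.4,"ty":-1.7,"tz":0,"wx":0,"wy":0,"wz":0.77},{"grip":0,"tx":5.5,"ty":-2.12,"tz":0,"wx":0,"wy":0,"wz":0.77},{"grip":0,"tx":6.6,"ty":-2.54,"tz":0,"wx":0,"wy":0,"wz":0.77},{"grip":0,"tx":7.7,"ty":-2.97,"tz":0,"wx":0,"wy":0,"wz":0.77},{"grip":0,"tx":8.7,"ty":-3.35,"tz":0,"wx":0,"wy":0,"wz":0.77},{"grip":0,"tx":9.25,"ty":-3.57,"tz":0,"wx":0,"wy":0,"wz":0.77},{"grip":0,"tx":9.47,"ty":-3.65,"tz":0,"wx":0,"wy":0,"wz":0.77}]' && python3 -m crank '[{"grip":0,"tx":0,"ty":0,"tz":0,"wx":0,"wy":0,"wz":0},{"grip":0,"tx":0,"ty":0,"tz":-1,"wx":0,"wy":0,"wz":0},{"grip":0,"tx":0,"ty":0,"tz":-2,"wx":0,"wy":0,"wz":0},{"grip":0,"tx":0,"ty":0,"tz":-3,"wx":0,"wy":0,"wz":0},{"grip":0,"tx":0,"ty":0,"tz":-4,"wx":0,"wy":0,"wz":0},{"grip":0,"tx":0,"ty":0,"tz":-4.6,"wx":0,"wy":0,"wz":0},{"grip":0,"tx":0,"ty":0,"tz":-4.9,"wx":0,"wy":0,"wz":0},{"grip":0,"tx":0,"ty":0,"tz":-4.9,"wx":0,"wy":0,"wz":0},{"grip":0,"tx":0,"ty":0,"tz":-4.9,"wx":0,"wy":0,"wz":0}]'
python3 - <<'E'
from h import *
where()
for n in("scene","top"):
    f=near("black_bottle",(642,121),(.8,),n,27);cv2.imwrite(f"pics/p1{n}.png",f["img"][:,:,::-1])
where()
E
```

```text
time: 4.88
tool_pos: [403.6, 211.8, 237.2]
orientation: [-0.001, 0.416, 0.909, -0.001]
ft_force: [-0.3, 0.8, -3.3]
gripper_width: 0.458
gripper_force: 30.0
time: 5.72
tool_pos: [643.5, 119.4, 235.8]
orientation: [-0.001, 0.381, 0.925, -0.001]
ft_force: [-0.4, -0.6, -3.2]
gripper_width: 0.467
gripper_force: 30.0
time: 6.47
tool_pos: [641.4, 121.3, 116.2]
orientation: [-0.0, 0.38, 0.925, -0.0]
ft_force: [-0.1, -0.0, -3.2]
gripper_width: 0.463
gripper_force: 30.0
t 6.47 tcp [641.4 121.3 116.2] phi 45.3 tilt [-0.05  0.  ] w 40.8 gf 30.0 F [-0.1 -0.  -3.2]
black_bottle scene 0.84 1281 [633.3 120.7] 125.6 0.432
t 6.67 tcp [643.1 121.1 117.7] phi 45.3 tilt [0.14 0.01] w 40.4 gf 30.0 F [-0.4 -0.6 -3.4]
```

View pics/p1scene.png

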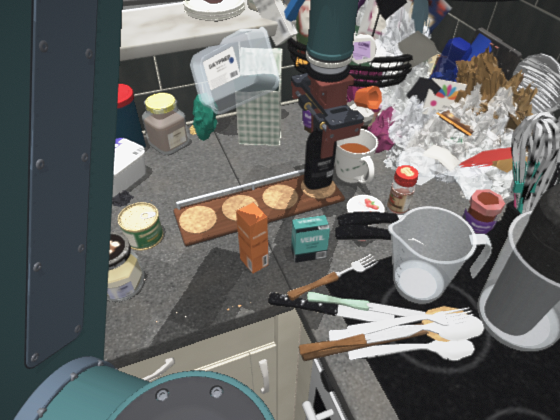

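The bottle hangs just above the disc nearest the mug (319,185) and is clear of the mug. Next: lower, release, retreat.

```bash
python3 -m crank '[{"grip":0,"tx":0,"ty":0,"tz":-0.3,"wx":0,"wy":0,"wz":0},{"grip":0,"tx":0,"ty":0,"tz":-0.45,"wx":0,"wy":0,"wz":0},{"grip":0,"tx":0,"ty":0,"tz":-0.5,"wx":0,"wy":0,"wz":0},{"grip":0,"tx":0,"ty":0,"tz":-0.5,"wx":0,"wy":0,"wz":0},{"grip":0,"tx":0,"ty":0,"tz":-0.5,"wx":0,"wy":0,"wz":0}]' && python3 -c "
from h import *
where()"
```

```text
time: 7.08
tool_pos: [642.1, 120.7, 104.0]
orientation: [0.0, 0.38, 0.925, -0.0]
ft_force: [-1.6, -0.9, 3.3]
gripper_width: 0.463
gripper_force: 30.0
t 7.08 tcp [642.1 120.7 104. ] phi 45.3 tilt [ 0.   -0.01] w 40.8 gf 30.0 F [-1.6 -0.9  3.3]
```

```bash
python3 -m crank '[{"grip":80,"tx":0,"ty":0,"tz":0,"wx":0,"wy":0,"wz":0},{"grip":80,"tx":0,"ty":0,"tz":0,"wx":0,"wy":0,"wz":0},{"grip":80,"tx":0,"ty":0,"tz":0,"wx":0,"wy":0,"wz":0},{"grip":80,"tx":0,"ty":0,"tz":0,"wx":0,"wy":0,"wz":0},{"grip":80,"tx":0,"ty":0,"tz":0,"wx":0,"wy":0,"wz":0},{"grip":80,"tx":0,"ty":0,"tz":1,"wx":0,"wy":0,"wz":0},{"grip":90,"tx":0,"ty":0,"tz":2.4,"wx":0,"wy":0,"wz":0},{"grip":100,"tx":0,"ty":0,"tz":3.8,"wx":0,"wy":0,"wz":0},{"grip":100,"tx":0,"ty":0,"tz":4.6,"wx":0,"wy":0,"wz":0},{"grip":100,"tx":0,"ty":0,"tz":4.6,"wx":0,"wy":0,"wz":0}]' && python3 -m crank '[{"grip":100,"tx":-1.4,"ty":0.25,"tz":0,"wx":0,"wy":0,"wz":0.4},{"grip":100,"tx":-2.8,"ty":0.5,"tz":0,"wx":0,"wy":0,"wz":1},{"grip":100,"tx":-4.2,"ty":0.75,"tz":0,"wx":0,"wy":0,"wz":2},{"grip":100,"tx":-5.6,"ty":1,"tz":0,"wx":0,"wy":0,"wz":2.6},{"grip":100,"tx":-7,"ty":1.25,"tz":0,"wx":0,"wy":0,"wz":2.6},{"grip":100,"tx":-8.4,"ty":1.5,"tz":0,"wx":0,"wy":0,"wz":2.6},{"grip":100,"tx":-9.4,"ty":1.66,"tz":0,"wx":0,"wy":0,"wz":2.6},{"grip":100,"tx":-9.4,"ty":1.66,"tz":0,"wx":0,"wy":0,"wz":2.6},{"grip":100,"tx":-9.4,"ty":1.66,"tz":0,"wx":0,"wy":0,"wz":2.6},{"grip":100,"tx":-9.4,"ty":1.66,"tz":0,"wx":0,"wy":0,"wz":2.6}]'
python3 - <<'E'
from h import *
where()
f=near("black_bottle",(642,121),(.8,),"scene",15);cv2.imwrite("pics/s2.png",f["img"][:,:,::-1])
near("black_bottle",(642,121),(.8,),"top",15)
f=near("slim_carton",(407.7,162.3),(2.6,),"top")
f=near("slim_carton",(407.7,162.3),(2.6,),"wrist");cv2.imwrite("pics/w2.png",f["img"][:,:,::-1])
where()
E
```

```text
time: 7.92
tool_pos: [645.6, 121.2, 224.5]
orientation: [0.004, 0.38, 0.925, 0.002]
ft_force: [0.8, -0.0, 0.1]
gripper_width: 0.997
gripper_force: 0.0
time: 8.75
tool_pos: [408.0, 162.4, 218.6]
orientation: [0.001, 0.251, 0.968, 0.0]
ft_force: [-0.5, 0.2, -0.1]
gripper_width: 1.0
gripper_force: 0.0
t 8.75 tcp [408.  162.4 218.6] phi 60.9 tilt [ 0.06 -0.  ] w 88.0 gf 0.0 F [-0.5  0.2 -0.1]
black_bottle scene 0.79 1816 [643.5 121.5] 85.7 0.037
black_bottle top 0.91 907 [639.5 121.9] 66.1 0.123
slim_carton wrist 0.84 4194 [407.6 162.3] 150.6 0.003
t 9.15 tcp [407.6 162.3 218.5] phi 60.9 tilt [-0.02 -0.01] w 88.0 gf 0.0 F [ 0.7  0.2 -0.4]
```

View pics/w2.png

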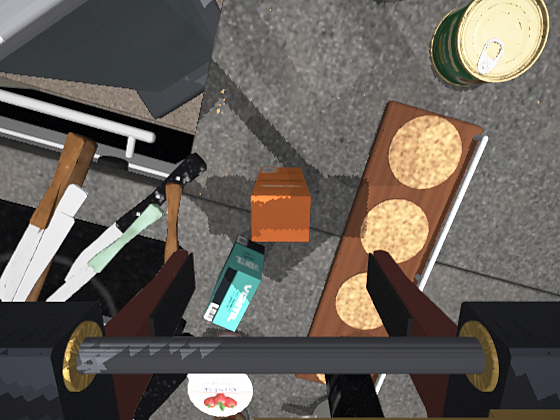

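The carton (281,205) is centred between the fingers, and the wrist fit agrees with the tool to 0.1 mm. Next: grasp it.

```bash
python3 -m crank '[{"grip":90,"tx":0,"ty":0,"tz":-1.5,"wx":0,"wy":0,"wz":0},{"grip":80,"tx":0,"ty":0,"tz":-3,"wx":0,"wy":0,"wz":0},{"grip":80,"tx":0,"ty":0,"tz":-4.5,"wx":0,"wy":0,"wz":0},{"grip":80,"tx":0,"ty":0,"tz":-5.7,"wx":0,"wy":0,"wz":0},{"grip":80,"tx":0,"ty":0,"tz":-6.25,"wx":0,"wy":0,"wz":0},{"grip":80,"tx":0,"ty":0,"tz":-6.25,"wx":0,"wy":0,"wz":0},{"grip":80,"tx":0,"ty":0,"tz":-6.25,"wx":0,"wy":0,"wz":0},{"grip":0,"tx":0,"ty":0,"tz":-6.25,"wx":0,"wy":0,"wz":0},{"grip":0,"tx":0,"ty":0,"tz":-6.25,"wx":0,"wy":0,"wz":0},{"grip":0,"tx":0,"ty":0,"tz":-6.25,"wx":0,"wy":0,"wz":0}]' && python3 -m crank '[{"grip":0,"tx":0,"ty":0,"tz":0,"wx":0,"wy":0,"wz":0},{"grip":0,"tx":0,"ty":0,"tz":0,"wx":0,"wy":0,"wz":0},{"grip":0,"tx":0,"ty":0,"tz":0,"wx":0,"wy":0,"wz":0},{"grip":0,"tx":0,"ty":0,"tz":0,"wx":0,"wy":0,"wz":0},{"grip":0,"tx":0,"ty":0,"tz":0,"wx":0,"wy":0,"wz":0}]'; python3 -c "
from h import *
where()"
```

```text
time: 9.98
tool_pos: [408.3, 162.7, 63.6]
orientation: [0.001, 0.251, 0.968, 0.001]
ft_force: [0.1, 0.5, 1.1]
gripper_width: 0.613
gripper_force: 0.0
time: 10.4
tool_pos: [407.9, 162.6, 63.3]
orientation: [0.001, 0.251, 0.968, 0.0]
ft_force: [-0.9, 0.0, 8.0]
gripper_width: 0.493
gripper_force: 30.0
t 10.4 tcp [407.9 162.6  63.3] phi 60.9 tilt [0.1  0.02] w 43.4 gf 30.0 F [-0.9  0.   8. ]
```

```bash
python3 -m crank '[{"grip":0,"tx":0,"ty":0,"tz":0.5,"wx":0,"wy":0,"wz":0},{"grip":0,"tx":0,"ty":0,"tz":1.5,"wx":0,"wy":0,"wz":0},{"grip":0,"tx":0,"ty":0,"tz":2.7,"wx":0,"wy":0,"wz":0},{"grip":0,"tx":0,"ty":0,"tz":3.6,"wx":0,"wy":0,"wz":0},{"grip":0,"tx":0.5,"ty":0.06,"tz":4,"wx":0,"wy":0,"wz":-0.2},{"grip":0,"tx":1.5,"ty":0.18,"tz":4,"wx":0,"wy":0,"wz":-0.8},{"grip":0,"tx":2.7,"ty":0.34,"tz":4,"wx":0,"wy":0,"wz":-1.5},{"grip":0,"tx":3.9,"ty":0.49,"tz":4,"wx":0,"wy":0,"wz":-2.2},{"grip":0,"tx":5,"ty":0.63,"tz":4,"wx":0,"wy":0,"wz":-2.6},{"grip":0,"tx":6,"ty":0.75,"tz":4,"wx":0,"wy":0,"wz":-2.6}]' && python3 -m crank '[{"grip":0,"tx":0.6,"ty":0.1,"tz":0,"wx":0,"wy":0,"wz":0},{"grip":0,"tx":0.82,"ty":0.1,"tz":0,"wx":0,"wy":0,"wz":0},{"grip":0,"tx":0.82,"ty":0.1,"tz":-0.7,"wx":0,"wy":0,"wz":0},{"grip":0,"tx":0.82,"ty":0.1,"tz":-1.6,"wx":0,"wy":0,"wz":0},{"grip":0,"tx":0.82,"ty":0.1,"tz":-2.5,"wx":0,"wy":0,"wz":0},{"grip":0,"tx":0.82,"ty":0.1,"tz":-3,"wx":0,"wy":0,"wz":0},{"grip":0,"tx":0.82,"ty":0.1,"tz":-3.3,"wx":0,"wy":0,"wz":0},{"grip":0,"tx":0.82,"ty":0.1,"tz":-3.4,"wx":0,"wy":0,"wz":0},{"grip":0,"tx":0.82,"ty":0.1,"tz":-3.4,"wx":0,"wy":0,"wz":0},{"grip":0,"tx":0.82,"ty":0.1,"tz":-3.4,"wx":0,"wy":0,"wz":0}]'
python3 - <<'E'
from h import *
where()
near("slim_carton",(578.5,184),(2.35,),"scene",15)
where()
E
```

```text
time: 11.23
tool_pos: [558.7, 181.3, 162.5]
orientation: [0.0, 0.381, 0.925, 0.0]
ft_force: [0.0, 0.6, -0.8]
gripper_width: 0.499
gripper_force: 30.0
time: 12.07
tool_pos: [577.3, 183.6, 77.9]
orientation: [0.0, 0.38, 0.925, 0.0]
ft_force: [-0.6, 0.2, -1.4]
gripper_width: 0.503
gripper_force: 30.0
t 12.07 tcp [577.3 183.6  77.9] phi 45.3 tilt [ 0.01 -0.  ] w 44.3 gf 30.0 F [-0.6  0.2 -1.4]
slim_carton scene 0.9 621 [578.9 188.2] 113.5 1.014
t 12.17 tcp [577.6 183.7  77.8] phi 45.3 tilt [0.03 0.  ] w 43.8 gf 30.0 F [ 0.4  0.4 -0.5]
```

```bash
python3 -m crank '[{"grip":0,"tx":0.03,"ty":0,"tz":-0.04,"wx":0,"wy":0,"wz":0},{"grip":75,"tx":0.03,"ty":0,"tz":-0.04,"wx":0,"wy":0,"wz":0},{"grip":75,"tx":0.03,"ty":0,"tz":-0.04,"wx":0,"wy":0,"wz":0},{"grip":75,"tx":0.03,"ty":0,"tz":-0.04,"wx":0,"wy":0,"wz":0},{"grip":75,"tx":0.03,"ty":0,"tz":-0.04,"wx":0,"wy":0,"wz":0},{"grip":75,"tx":0.03,"ty":0,"tz":1.2,"wx":0,"wy":0,"wz":0},{"grip":75,"tx":0.03,"ty":0,"tz":2.7,"wx":0,"wy":0,"wz":0},{"grip":85,"tx":0.03,"ty":0,"tz":4.2,"wx":0,"wy":0,"wz":0},{"grip":100,"tx":0.03,"ty":0,"tz":5.7,"wx":0,"wy":0,"wz":0},{"grip":100,"tx":0.03,"ty":0,"tz":5.7,"wx":0,"wy":0,"wz":0}]' && python3 -m crank '[{"grip":100,"tx":0.5,"ty":-1.4,"tz":0,"wx":0,"wy":0,"wz":0},{"grip":100,"tx":1,"ty":-2.8,"tz":0,"wx":0,"wy":0,"wz":0},{"grip":100,"tx":1.5,"ty":-4.2,"tz":0,"wx":0,"wy":0,"wz":0},{"grip":100,"tx":2,"ty":-5.6,"tz":0,"wx":0,"wy":0,"wz":0},{"grip":100,"tx":2.5,"ty":-7,"tz":0,"wx":0,"wy":0,"wz":0},{"grip":100,"tx":2.9,"ty":-8.4,"tz":0,"wx":0,"wy":0,"wz":0},{"grip":100,"tx":3.2,"ty":-9.45,"tz":0,"wx":0,"wy":0,"wz":0},{"grip":100,"tx":3.2,"ty":-9.45,"tz":0,"wx":0,"wy":0,"wz":0},{"grip":100,"tx":3.2,"ty":-9.45,"tz":0,"wx":0,"wy":0,"wz":0},{"grip":100,"tx":3.2,"ty":-9.45,"tz":0,"wx":0,"wy":0,"wz":0}]'
python3 - <<'E'
from h import *
where()
near("slim_carton",(578.5,184),(2.35,),"scene",15)
near("slim_carton",(578.5,184),(2.35,),"top",15)
f=near("spice_jar",(658,-52),(0,),"wrist");cv2.imwrite("pics/w3.png",f["img"][:,:,::-1])
where()
E
```

```text
time: 13.0
tool_pos: [583.0, 184.6, 227.9]
orientation: [0.005, 0.38, 0.925, 0.004]
ft_force: [1.8, 0.4, 0.4]
gripper_width: 0.941
gripper_force: 0.0
time: 13.83
tool_pos: [657.9, -52.2, 219.3]
orientation: [-0.001, 0.38, 0.925, 0.0]
ft_force: [-0.0, 0.8, 0.1]
gripper_width: 1.0
gripper_force: 0.0
t 13.83 tcp [657.9 -52.2 219.3] phi 45.3 tilt [-0.06  0.04] w 88.0 gf 0.0 F [-0.   0.8  0.1]
slim_carton scene 0.89 1444 [578.1 183.4] 133.5 0.005
slim_carton top 0.95 856 [576.1 185.3] 135.6 0.003
spice_jar wrist 0.82 2923 [655.9 -53. ] 6.6 0.017
spice_jar wrist 0.66 1419 [618.8 -14.2] 12.7 2.739
t 14.13 tcp [658.2 -51.5 220. ] phi 45.4 tilt [-0.  0.] w 87.9 gf 0.0 F [-0.2  0.   0.4]
```

View pics/w3.png

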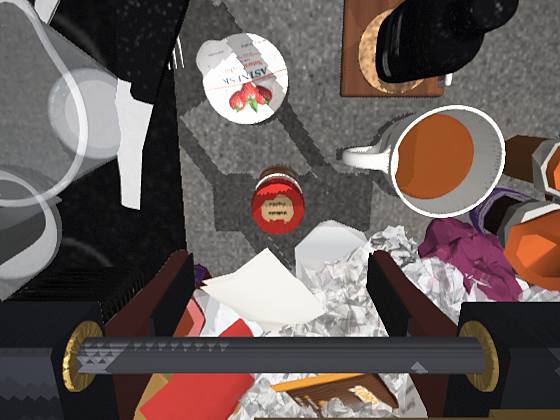

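The jar (278,207) is centred. The mug handle's tip is at (345,157), so I descend with a 62 mm opening.

```bash
python3 -m crank '[{"grip":70,"tx":0,"ty":0,"tz":-1,"wx":0,"wy":0,"wz":0},{"grip":70,"tx":0,"ty":0,"tz":-2,"wx":0,"wy":0,"wz":0},{"grip":70,"tx":0,"ty":0,"tz":-3,"wx":0,"wy":0,"wz":0},{"grip":70,"tx":0,"ty":-0.02,"tz":-3.6,"wx":0,"wy":0,"wz":0},{"grip":70,"tx":0,"ty":-0.02,"tz":-4.2,"wx":0,"wy":0,"wz":0},{"grip":70,"tx":0,"ty":-0.02,"tz":-5.2,"wx":0,"wy":0,"wz":0},{"grip":70,"tx":0,"ty":-0.02,"tz":-6.2,"wx":0,"wy":0,"wz":0},{"grip":70,"tx":0,"ty":-0.02,"tz":-6.7,"wx":0,"wy":0,"wz":0},{"grip":70,"tx":0,"ty":-0.02,"tz":-6.7,"wx":0,"wy":0,"wz":0},{"grip":0,"tx":0,"ty":-0.02,"tz":-6.7,"wx":0,"wy":0,"wz":0}]' && python3 -m crank '[{"grip":0,"tx":0,"ty":0,"tz":0,"wx":0,"wy":0,"wz":0},{"grip":0,"tx":0,"ty":0,"tz":0,"wx":0,"wy":0,"wz":0},{"grip":0,"tx":0,"ty":0,"tz":0,"wx":0,"wy":0,"wz":0},{"grip":0,"tx":0,"ty":0,"tz":0,"wx":0,"wy":0,"wz":0},{"grip":0,"tx":0,"ty":0,"tz":0,"wx":0,"wy":0,"wz":0},{"grip":0,"tx":0,"ty":0,"tz":0,"wx":0,"wy":0,"wz":0}]'; python3 -c "
from h import *
where()"
```

```text
time: 14.97
tool_pos: [658.1, -52.8, 52.2]
orientation: [-0.001, 0.38, 0.925, -0.0]
ft_force: [0.7, -0.3, 1.0]
gripper_width: 0.653
gripper_force: 0.0
time: 15.47
tool_pos: [659.7, -53.3, 54.0]
orientation: [0.001, 0.38, 0.925, 0.0]
ft_force: [0.4, -0.9, 7.1]
gripper_width: 0.501
gripper_force: 30.0
t 15.47 tcp [659.7 -53.3  54. ] phi 45.3 tilt [ 0.16 -0.03] w 44.1 gf 30.0 F [ 0.4 -0.9  7.1]
```

```bash
python3 -m crank '[{"grip":0,"tx":0,"ty":0,"tz":0.5,"wx":0,"wy":0,"wz":0},{"grip":0,"tx":0,"ty":0,"tz":1.5,"wx":0,"wy":0,"wz":0},{"grip":0,"tx":0,"ty":0,"tz":2.7,"wx":0,"wy":0,"wz":0},{"grip":0,"tx":0,"ty":0,"tz":3.9,"wx":0,"wy":0,"wz":0},{"grip":0,"tx":0,"ty":0,"tz":5.1,"wx":0,"wy":0,"wz":0},{"grip":0,"tx":0,"ty":0,"tz":6.3,"wx":0,"wy":0,"wz":0},{"grip":0,"tx":0,"ty":0,"tz":7.3,"wx":0,"wy":0,"wz":0},{"grip":0,"tx":0,"ty":0,"tz":8,"wx":0,"wy":0,"wz":0},{"grip":0,"tx":-0.2,"ty":0.4,"tz":8,"wx":0,"wy":0,"wz":0},{"grip":0,"tx":-0.6,"ty":1.2,"tz":8,"wx":0,"wy":0,"wz":0}]' && python3 -m crank '[{"grip":0,"tx":-0.5,"ty":1.2,"tz":0,"wx":0,"wy":0,"wz":0},{"grip":0,"tx":-1.1,"ty":2.4,"tz":0,"wx":0,"wy":0,"wz":0},{"grip":0,"tx":-1.7,"ty":3.6,"tz":0,"wx":0,"wy":0,"wz":0},{"grip":0,"tx":-2.3,"ty":4.8,"tz":0,"wx":0,"wy":0,"wz":0},{"grip":0,"tx":-2.9,"ty":6,"tz":0,"wx":0,"wy":0,"wz":0},{"grip":0,"tx":-3.5,"ty":7.2,"tz":0,"wx":0,"wy":0,"wz":0},{"grip":0,"tx":-4.1,"ty":8.4,"tz":0,"wx":0,"wy":0,"wz":0},{"grip":0,"tx":-4.7,"ty":9.6,"tz":0,"wx":0,"wy":0,"wz":0},{"grip":0,"tx":-5.1,"ty":10.5,"tz":0,"wx":0,"wy":0,"wz":0},{"grip":0,"tx":-5.16,"ty":10.8,"tz":0,"wx":0,"wy":0,"wz":0}]' && python3 -m crank '[{"grip":0,"tx":0,"ty":0,"tz":0,"wx":0,"wy":0,"wz":0},{"grip":0,"tx":0,"ty":0,"tz":-1,"wx":0,"wy":0,"wz":0},{"grip":0,"tx":0,"ty":0,"tz":-2.2,"wx":0,"wy":0,"wz":0},{"grip":0,"tx":0,"ty":0,"tz":-3.4,"wx":0,"wy":0,"wz":0},{"grip":0,"tx":0,"ty":0,"tz":-4.6,"wx":0,"wy":0,"wz":0},{"grip":0,"tx":0,"ty":0,"tz":-5.8,"wx":0,"wy":0,"wz":0},{"grip":0,"tx":0,"ty":0,"tz":-6.6,"wx":0,"wy":0,"wz":0},{"grip":0,"tx":0,"ty":0,"tz":-7,"wx":0,"wy":0,"wz":0},{"grip":0,"tx":0,"ty":0,"tz":-7,"wx":0,"wy":0,"wz":0},{"grip":0,"tx":0,"ty":0,"tz":-7,"wx":0,"wy":0,"wz":0}]'
python3 - <<'E'
from h import *
where()
f=near("spice_jar",(514.5,247.4),(0,),"scene",25);cv2.imwrite("pics/p3.png",f["img"][:,:,::-1])
where()
E
```

```text
time: 16.3
tool_pos: [644.3, -24.3, 253.6]
orientation: [0.002, 0.381, 0.925, 0.0]
ft_force: [0.2, 0.8, -1.7]
gripper_width: 0.501
gripper_force: 30.0
time: 17.13
tool_pos: [510.4, 249.9, 251.2]
orientation: [-0.002, 0.379, 0.926, -0.0]
ft_force: [-0.4, -0.2, -1.0]
gripper_width: 0.504
gripper_force: 30.0
time: 17.97
tool_pos: [514.6, 246.2, 77.3]
orientation: [-0.0, 0.38, 0.925, -0.0]
ft_force: [-0.3, 0.8, -1.3]
gripper_width: 0.502
gripper_force: 30.0
t 17.97 tcp [514.6 246.2  77.3] phi 45.3 tilt [-0.04 -0.03] w 44.2 gf 30.0 F [-0.3  0.8 -1.3]
spice_jar scene 0.68 532 [505.7 245.5] 1.4 1.113
spice_jar scene 0.26 2010 [2044.5  412.4] 178.1 0.949
t 18.07 tcp [515.7 246.9  78.7] phi 45.3 tilt [0.13 0.04] w 44.2 gf 30.0 F [-0.1  0.5 -0.4]
```

```bash
python3 -m crank '[{"grip":0,"tx":0,"ty":0,"tz":-0.25,"wx":0,"wy":0,"wz":0},{"grip":0,"tx":0,"ty":0,"tz":-0.38,"wx":0,"wy":0,"wz":0},{"grip":0,"tx":0,"ty":0,"tz":-0.42,"wx":0,"wy":0,"wz":0},{"grip":0,"tx":0,"ty":0,"tz":-0.42,"wx":0,"wy":0,"wz":0},{"grip":0,"tx":0,"ty":0,"tz":-0.42,"wx":0,"wy":0,"wz":0}]' && python3 -m crank '[{"grip":75,"tx":0,"ty":0,"tz":0,"wx":0,"wy":0,"wz":0},{"grip":75,"tx":0,"ty":0,"tz":0,"wx":0,"wy":0,"wz":0},{"grip":75,"tx":0,"ty":0,"tz":0,"wx":0,"wy":0,"wz":0},{"grip":75,"tx":0,"ty":0,"tz":0,"wx":0,"wy":0,"wz":0},{"grip":75,"tx":0,"ty":0,"tz":0,"wx":0,"wy":0,"wz":0},{"grip":75,"tx":0,"ty":0,"tz":1,"wx":0,"wy":0,"wz":0},{"grip":75,"tx":0,"ty":0,"tz":2.4,"wx":0,"wy":0,"wz":0},{"grip":75,"tx":0,"ty":0,"tz":3.9,"wx":0,"wy":0,"wz":0},{"grip":75,"tx":0,"ty":0,"tz":5.1,"wx":0,"wy":0,"wz":0},{"grip":75,"tx":0,"ty":0,"tz":5.1,"wx":0,"wy":0,"wz":0}]' && python3 -m crank '[{"grip":75,"tx":-0.4,"ty":-1.3,"tz":0,"wx":0,"wy":0,"wz":-0.8},{"grip":75,"tx":-0.8,"ty":-2.7,"tz":0,"wx":0,"wy":0,"wz":-1.83},{"grip":75,"tx":-1.1,"ty":-4.1,"tz":0,"wx":0,"wy":0,"wz":-1.83},{"grip":75,"tx":-1.5,"ty":-5.5,"tz":0,"wx":0,"wy":0,"wz":-1.83},{"grip":75,"tx":-1.86,"ty":-6.84,"tz":0,"wx":0,"wy":0,"wz":-1.83},{"grip":75,"tx":-1.86,"ty":-6.84,"tz":0,"wx":0,"wy":0,"wz":-1.83},{"grip":75,"tx":-1.86,"ty":-6.84,"tz":0,"wx":0,"wy":0,"wz":-1.83},{"grip":75,"tx":-1.86,"ty":-6.84,"tz":0,"wx":0,"wy":0,"wz":-1.83}]'
python3 - <<'E'
from h import *
where()
f=near("spice_jar",(514.5,247.4),(0,),"scene",15);cv2.imwrite("pics/p3.png",f["img"][:,:,::-1])
f=near("small_box",(468.6,76),(.6,),"wrist");cv2.imwrite("pics/w4.png",f["img"][:,:,::-1])
where()
E
```

```text
time: 18.48
tool_pos: [515.0, 246.9, 68.6]
orientation: [0.001, 0.38, 0.925, 0.0]
ft_force: [-3.0, -2.0, 11.4]
gripper_width: 0.505
gripper_force: 30.0
time: 19.32
tool_pos: [518.3, 248.3, 200.7]
orientation: [0.004, 0.38, 0.925, 0.004]
ft_force: [0.5, 1.2, 0.0]
gripper_width: 0.755
gripper_force: 0.0
time: 19.98
tool_pos: [468.0, 76.1, 194.1]
orientation: [-0.0, 0.467, 0.884, 0.0]
ft_force: [0.1, 0.2, -0.1]
gripper_width: 0.752
gripper_force: 0.0
t 19.98 tcp [468.   76.1 194.1] phi 34.3 tilt [-0.01  0.03] w 66.1 gf 0.0 F [ 0.1  0.2 -0.1]
spice_jar scene 0.96 1126 [513.1 247.5] 3.7 0.012
small_box wrist 0.76 3651 [468.3  74.6] 35.2 0.004
t 20.18 tcp [468.2  76.9 194.2] phi 34.4 tilt [-0.01  0.01] w 65.9 gf 0.0 F [-0.7  1.1  0.3]
```

View pics/w4.png

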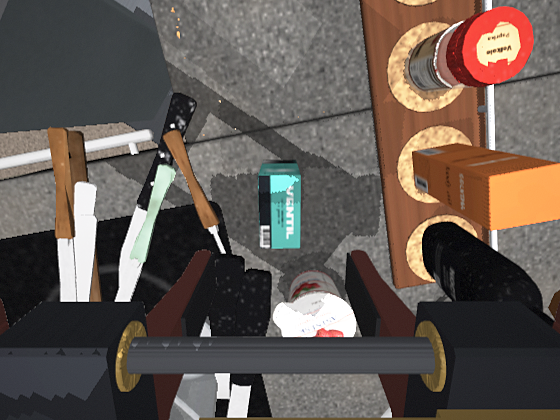

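View pics/p3.png

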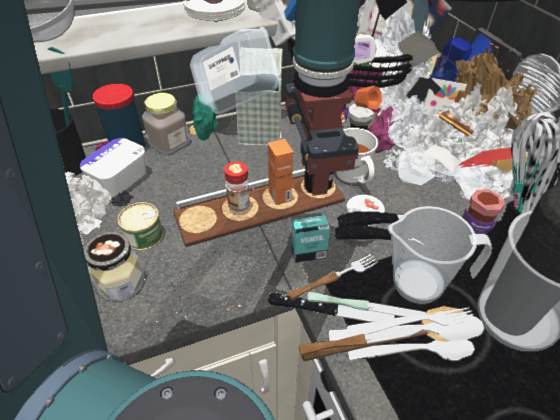

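The box (280,205) is centred between the fingers. The scene picture shows jar, carton and bottle upright on their discs at (237,205), (280,195) and (320,185). Next: grasp the box.

```bash
python3 -m crank '[{"grip":75,"tx":0,"ty":-0.03,"tz":-1.4,"wx":0,"wy":0,"wz":0},{"grip":75,"tx":0,"ty":-0.03,"tz":-2.8,"wx":0,"wy":0,"wz":0},{"grip":75,"tx":0,"ty":-0.03,"tz":-4.2,"wx":0,"wy":0,"wz":0},{"grip":75,"tx":0,"ty":-0.03,"tz":-5.4,"wx":0,"wy":0,"wz":0},{"grip":75,"tx":0,"ty":-0.03,"tz":-6.1,"wx":0,"wy":0,"wz":0},{"grip":75,"tx":0,"ty":-0.03,"tz":-6.25,"wx":0,"wy":0,"wz":0},{"grip":75,"tx":0,"ty":-0.03,"tz":-6.25,"wx":0,"wy":0,"wz":0},{"grip":0,"tx":0,"ty":-0.03,"tz":-6.25,"wx":0,"wy":0,"wz":0},{"grip":0,"tx":0,"ty":-0.03,"tz":-6.25,"wx":0,"wy":0,"wz":0},{"grip":0,"tx":0,"ty":-0.03,"tz":-6.25,"wx":0,"wy":0,"wz":0}]' && python3 -m crank '[{"grip":0,"tx":0,"ty":0,"tz":0,"wx":0,"wy":0,"wz":0},{"grip":0,"tx":0,"ty":0,"tz":0,"wx":0,"wy":0,"wz":0},{"grip":0,"tx":0,"ty":0,"tz":0,"wx":0,"wy":0,"wz":0},{"grip":0,"tx":0,"ty":0,"tz":0,"wx":0,"wy":0,"wz":0},{"grip":0,"tx":0,"ty":0,"tz":0,"wx":0,"wy":0,"wz":0},{"grip":0,"tx":0,"ty":0,"tz":0,"wx":0,"wy":0,"wz":0}]'; python3 -c "
from h import *
where()"
```

```text
time: 21.02
tool_pos: [469.2, 75.3, 39.5]
orientation: [0.001, 0.467, 0.884, 0.001]
ft_force: [0.2, -0.5, -0.1]
gripper_width: 0.566
gripper_force: 0.0
time: 21.52
tool_pos: [468.4, 75.1, 38.9]
orientation: [0.001, 0.467, 0.884, 0.0]
ft_force: [-0.9, 0.5, 6.7]
gripper_width: 0.384
gripper_force: 29.9
t 21.52 tcp [468.4  75.1  38.9] phi 34.3 tilt [0.07 0.  ] w 33.8 gf 29.9 F [-0.9  0.5  6.7]
```

```bash
python3 -m crank '[{"grip":0,"tx":0,"ty":0,"tz":0.5,"wx":0,"wy":0,"wz":0},{"grip":0,"tx":0,"ty":0,"tz":1.5,"wx":0,"wy":0,"wz":0},{"grip":0,"tx":0,"ty":0,"tz":2.7,"wx":0,"wy":0,"wz":0},{"grip":0,"tx":0,"ty":0,"tz":3.9,"wx":0,"wy":0,"wz":0},{"grip":0,"tx":0,"ty":0,"tz":5.1,"wx":0,"wy":0,"wz":0},{"grip":0,"tx":0,"ty":0.2,"tz":6,"wx":0,"wy":0,"wz":0},{"grip":0,"tx":0,"ty":1,"tz":6,"wx":0,"wy":0,"wz":0.5},{"grip":0,"tx":-0.1,"ty":2.2,"tz":6,"wx":0,"wy":0,"wz":1.2},{"grip":0,"tx":-0.2,"ty":3.4,"tz":6,"wx":0,"wy":0,"wz":1.83},{"grip":0,"tx":-0.3,"ty":4.6,"tz":6,"wx":0,"wy":0,"wz":1.83}]' && python3 -m crank '[{"grip":0,"tx":-0.1,"ty":1.2,"tz":0,"wx":0,"wy":0,"wz":0},{"grip":0,"tx":-0.2,"ty":2.4,"tz":0,"wx":0,"wy":0,"wz":0},{"grip":0,"tx":-0.3,"ty":3.6,"tz":0,"wx":0,"wy":0,"wz":0},{"grip":0,"tx":-0.4,"ty":4.5,"tz":0,"wx":0,"wy":0,"wz":0},{"grip":0,"tx":-0.4,"ty":4.82,"tz":0,"wx":0,"wy":0,"wz":0},{"grip":0,"tx":-0.4,"ty":4.82,"tz":-0.6,"wx":0,"wy":0,"wz":0},{"grip":0,"tx":-0.4,"ty":4.82,"tz":-1.6,"wx":0,"wy":0,"wz":0},{"grip":0,"tx":-0.4,"ty":4.82,"tz":-2.7,"wx":0,"wy":0,"wz":0},{"grip":0,"tx":-0.4,"ty":4.82,"tz":-3.8,"wx":0,"wy":0,"wz":0},{"grip":0,"tx":-0.4,"ty":4.82,"tz":-4.7,"wx":0,"wy":0,"wz":0}]' && python3 -m crank '[{"grip":0,"tx":0,"ty":0,"tz":-0.3,"wx":0,"wy":0,"wz":0},{"grip":0,"tx":0,"ty":0,"tz":-0.5,"wx":0,"wy":0,"wz":0},{"grip":0,"tx":0,"ty":0,"tz":-0.6,"wx":0,"wy":0,"wz":0},{"grip":0,"tx":0,"ty":0,"tz":-0.6,"wx":0,"wy":0,"wz":0},{"grip":0,"tx":0,"ty":0,"tz":-0.6,"wx":0,"wy":0,"wz":0}]';python3 -c "
from h import *
where()"
```

```text
time: 22.35
tool_pos: [460.0, 191.0, 188.4]
orientation: [0.0, 0.379, 0.925, 0.0]
ft_force: [0.1, 0.6, -1.1]
gripper_width: 0.386
gripper_force: 29.9
time: 23.18
tool_pos: [449.7, 309.6, 69.0]
orientation: [-0.0, 0.38, 0.925, -0.001]
ft_force: [0.1, 0.5, -0.7]
gripper_width: 0.389
gripper_force: 29.9
time: 23.6
tool_pos: [451.3, 311.0, 56.7]
orientation: [0.001, 0.38, 0.925, 0.001]
ft_force: [0.2, -0.6, -0.1]
gripper_width: 0.393
gripper_force: 29.9
t 23.6 tcp [451.3 311.   56.7] phi 45.3 tilt [0.1  0.05] w 34.5 gf 29.9 F [ 0.2 -0.6 -0.1]
```

```bash
python3 -m crank '[{"grip":0,"tx":0,"ty":0,"tz":-0.06,"wx":0,"wy":0,"wz":0},{"grip":0,"tx":0,"ty":0,"tz":-0.1,"wx":0,"wy":0,"wz":0},{"grip":0,"tx":0,"ty":0,"tz":-0.1,"wx":0,"wy":0,"wz":0},{"grip":0,"tx":0,"ty":0,"tz":-0.1,"wx":0,"wy":0,"wz":0}]' && python3 -m crank '[{"grip":65,"tx":0,"ty":0,"tz":0,"wx":0,"wy":0,"wz":0},{"grip":65,"tx":0,"ty":0,"tz":0,"wx":0,"wy":0,"wz":0},{"grip":65,"tx":0,"ty":0,"tz":0,"wx":0,"wy":0,"wz":0},{"grip":65,"tx":0,"ty":0,"tz":0,"wx":0,"wy":0,"wz":0},{"grip":65,"tx":0,"ty":0,"tz":0,"wx":0,"wy":0,"wz":0},{"grip":65,"tx":0,"ty":0,"tz":1,"wx":0,"wy":0,"wz":0},{"grip":65,"tx":0,"ty":0,"tz":2.4,"wx":0,"wy":0,"wz":0},{"grip":75,"tx":0,"ty":0,"tz":3.9,"wx":0,"wy":0,"wz":0},{"grip":75,"tx":0,"ty":0,"tz":5.4,"wx":0,"wy":0,"wz":0},{"grip":75,"tx":0,"ty":0,"tz":6.9,"wx":0,"wy":0,"wz":0}]' && python3 -m crank '[{"grip":75,"tx":-1,"ty":1.2,"tz":0,"wx":0,"wy":0,"wz":0},{"grip":75,"tx":-2,"ty":2.4,"tz":0,"wx":0,"wy":0,"wz":0},{"grip":75,"tx":-3,"ty":3.6,"tz":0,"wx":0,"wy":0,"wz":0},{"grip":75,"tx":-4,"ty":4.8,"tz":0,"wx":0,"wy":0,"wz":0},{"grip":75,"tx":-5,"ty":6,"tz":0,"wx":0,"wy":0,"wz":0},{"grip":75,"tx":-6,"ty":7.2,"tz":0,"wx":0,"wy":0,"wz":0},{"grip":75,"tx":-6.5,"ty":8,"tz":0,"wx":0,"wy":0,"wz":0},{"grip":75,"tx":-6.5,"ty":8,"tz":0,"wx":0,"wy":0,"wz":0}]'
python3 - <<'E'
from h import *
where()
P={"black_bottle":(642.4,120.7,.8),"slim_carton":(578.5,184,2.35),"spice_jar":(514.5,247.4,0),"small_box":(450.6,310.7,.8)}
for n in("scene","top"):
    for k,p in P.items():
        f=near(k,p[:2],(p[2],),n,15)
    near("low_tin",(377,391.5),(0,),n,0)
    print([np.round(d["position"]) for d in optics.spot_in("mug",f)[:2]])
    cv2.imwrite(f"pics/e{n}.png",f["img"][:,:,::-1])
E
```

```text
time: 23.93
tool_pos: [451.1, 311.1, 53.9]
orientation: [0.001, 0.38, 0.925, 0.001]
ft_force: [0.2, 0.3, 4.7]
gripper_width: 0.386
gripper_force: 29.9
time: 24.77
tool_pos: [449.8, 310.3, 227.1]
orientation: [-0.0, 0.38, 0.925, -0.0]
ft_force: [0.2, -0.1, -0.1]
gripper_width: 0.748
gripper_force: 0.0
time: 25.43
tool_pos: [284.9, 514.1, 225.5]
orientation: [-0.001, 0.378, 0.926, 0.001]
ft_force: [0.6, -0.2, 0.0]
gripper_width: 0.753
gripper_force: 0.0
t 25.43 tcp [284.9 514.1 225.5] phi 45.6 tilt [-0.06  0.11] w 66.2 gf 0.0 F [ 0.6 -0.2  0. ]
black_bottle scene 0.68 1889 [643.4 121.3] 82.2 0.035
spice_jar scene 0.67 1068 [513.3 247.7] 0.7 0.038
spice_jar scene 0.54 2011 [2044.5  412.4] 178.1 0.951
low_tin scene 0.62 1596 [378.5 391.5] 164.6 0.036
[array([702.,  61.,  64.])]
black_bottle top 0.84 918 [639.2 121.2] 67.1 0.117
black_bottle top 0.25 2007 [720.1  70.8] 7.7 0.211
slim_carton top 0.86 842 [577.6 185. ] 134.0 0.005
small_box top 0.84 738 [451.5 311.7] 45.4 0.018
low_tin top 0.93 1257 [376.4 392.7] 11.1 0.021
[array([732.,  66.,  62.])]
```

View pics/escene.png

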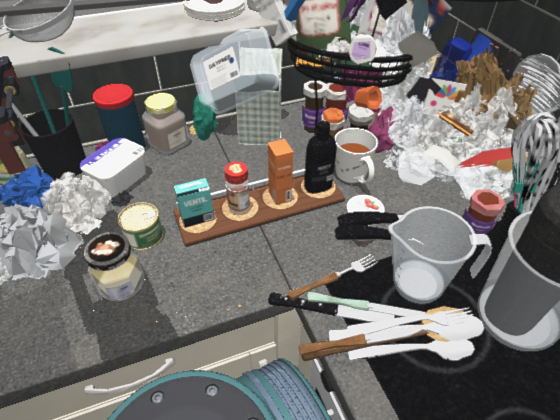

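View pics/etop.png

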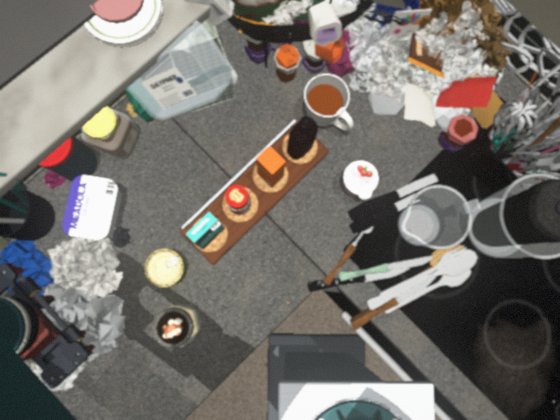

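Both pictures show all four upright on their discs. From the mug end in the scene picture they stand bottle (320,160), carton (280,172), jar (237,188), box (195,203). The fitted positions are within about 3 mm of the disc centres, and the mug and tin have not moved.

```bash
python3 -c "
from rig import r
print(r.job_done())"
```

```text
the job is handed in; nothing more can be done
None
```

The job is handed in: bottle, carton, jar and box stand upright in order of height from the mug to the tin, each measured within about 3 mm of its disc's centre. The mug and tin did not move, and it took about 26 s.

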